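Stand a panel on the vacuum easel and set its suction valve

ROBOT

A 7-joint arm with a two-finger parallel gripper is mounted at the origin on the work surface. World frame = base frame: x ahead of the robot, y to its left, z up, the work surface at z = 0. Lengths are in m, angles in rad, forces in N, time in s.
With the tool pointing down it reaches from about 0.4 to 0.85 m from the base axis. Payload 10.4 kg.
Tool frame: the origin (TCP) lies on the centre line of the jaws, within the pads' length; the fingertips stand 8 mm ahead of it and the grasp point (between the pads) lies 11 mm behind it (r.finger_overhang is the distance from the TCP to the fingertips, in m); z points along the fingers, y is the line along which they close (so a half turn about z gives the same grasp; the last joint's range is limited). The gripper opens to 87 mm and grips with 3 to 60 N. Pads are 19 mm wide; open, the fingers measure 117 mm over their backs; the gripper's body (75 mm by 190 mm) begins 51 mm behind the grasp point.
Start: joints at [-1.128, 0.332, -0.065, 1.46, 0.022, 1.35, -0.088], TCP at [0.281, 0.558, 0.231] pointing down, gripper open.
Joint ranges: [-2.6, 2.6], [-0.5, 2.12], [-1.47, 1.34], [0.16, 2.42], [-1.27, 4.41], [0.06, 2.06], [-2.6, 2.6]. Speed limits (rad/s): [2.22, 2.22, 2.79, 2.79, 3.14, 3.14, 3.14].

INTERFACE

Orientations are given as a unit quaternion [x, y, z, w].
In Python, from bench import r, vision gives the robot as it stands.
- The arm moves only by the tool drive_tool, never from a script. Its argument "series" is a list of rows, each a list of 2 entries, a list of its own where there are three numbers: the shift along the world's x, y, z in cm, then the turn about the world's z in degrees. A call has exactly 10 rows; each row shifts and turns the commanded pose from where the row before left it; what a row does not reach is not made up. A row lasts 1/8 s, in which the tool goes at most 62.5 mm and 10.7 degrees, less where a joint would pass 70% of its speed; a pose out of reach is approached as far as the arm can. A call with a gripper value outside its range is refused whole. "hand" is the closure, from 0 (fully open) to 1 (shut), set as the call begins (left out, the last holds). The fingers move at their own pace and stop on an object; "newtons" is the grip in N (left out, the last holds). Time passes only in rows, so rows that do not move let the fingers close, or fill a call up. It gives the time, the measured TCP pose, the force, the opening and the grip force at its end, in the units of the state.
- r.read_state(): the state, without advancing time (a new reading comes with each control period).
- vision.camera(name): name is "side" or "top" or "wrist"; returns a dict with "color" (480x640x3 uint8, red, green, blue), "intrinsics" (3x3 intrinsics, pixels), "R" (3x3) and "t" (3): a world point X has camera coordinates R X + t; the wrist camera has in their place "mount" (4x4, takes a point from camera to tool coordinates, whose origin is the TCP and whose axes are the flange's). Camera axes: x right, y down, z forward; pixel columns grow to the right and rows downward; lengths in m; the calibration is good to about 2 mm. A picture is of the moment at which its call begins: read the wrist's pose just before it. There is no depth.
- r.close_job(): hands the job in; it is judged then, once.
The state is a dict: "time": time; "joint_positions": joint angles; "joint_vel": joint speeds; "joint_torque": joint torques, N m; "ee_pos": TCP position; "eef_rot": TCP orientation; "ft_force": force on the tool from outside, world axes, zero at the start; "torque": the same for the moment, N m; "width": finger opening in m; "grip_force": force on a finger pad.
Only numpy, scipy, OpenCV 4.12 (cv2) and the standard library are available. Lean on these libraries where they do the work, as an engineer would, in place of code of your own. Each camera call takes 0.05 s, during which the arm holds its last target. There are 200 camera calls.

TASK

Draw the tall front panel out of the leaning stack, leaving the two shorter ones behind it leaning undisturbed, and stand it upright on the ledge of the vacuum easel, centred and flat against the suction pad, without banging it down. Then open the shut suction valve until its blue lever lies in line over the red clip on the dial, and let go. Do not shift the clip, the hammer or the filler tub.

Things in the scene. Friction and masses are not known exactly. Their poses are not given: they have to be found in the camera images.
- tall_panel_mid (a point): centre of the panel to move: brown board 230 tall, 160 wide, 9 thick, about 0.23 kg, yellow filler smears on its front; x out of that front face (away from the robot), y along its width, z up the panel. It leans back 12 degrees (top towards the robot), its top 90 mm above the shorter panels and 75 mm above the rack's wall: free room on both sides of its top edge
- mid_panel_mid (a point): centre of the white shorter panel, 140 tall, 170 wide, 9 thick, that leans flat behind the tall one; loose, axes as the tall panel's; leave it leaning
- back_panel_mid (a point): centre of the dark shorter panel, 140 tall, 180 wide, 9 thick, loose, between the white one and the wall; axes as the tall panel's; leave it leaning
- rack: fixed plywood rack: base 180 by 210 mm and 15 thick, from which an upright wall 210 wide and 150 high rises (top 165 mm above the table); origin on the table, below the wall's front face, mid-width; x points out of the wall to where the panels stand (away from the robot), the base reaching from x -80 to +100
- pad: fixed suction pad of the easel, 130 wide, 135 tall, black seal on its front, leaning back 15 degrees; origin: mid-width where the seal face meets the ledge, 65 mm up; x out of the face (away from the robot), y along the width, z up the face. Ledge: square to the face, 150 wide, 36 deep. Placed right, the panel's centre is at x 4.5, y 0, z 115 mm here, its top 95 mm above the pad's
- valve_lever (a joint): angle of the valve lever (rad): 0 shut (lever across the pipe, pointing away from the robot), grows anticlockwise seen from above to 1.571 fully open (lever along the pipe, pointing away from the pad); stiff, about 5 N at the sleeve, stays where it is left; starts nearly shut
- set_clip (a joint): angle of the red clip on the dial (rad), same axis, zero and sense as the lever: equal values mean the lever is in line over the clip; between 0.55 and 1.2; held by friction, do not shift it
- lever_grip (a point): middle of the blue sleeve of the lever, 84 mm from the pivot; the sleeve is 62 long, 21 wide, 13 high, its middle 104.5 mm above the table and free all round; x along the lever away from the pivot, z up
- lever_pivot (a point): point on the lever's upright axis at the height of lever_grip; turns with the lever; the valve sits 240 mm from the pad's middle, on its +y side, on a base plate 12 mm thick
- clip_mid (a point): middle of the red clip, 18 wide, 13 long, on the rim of the white dial 50 mm from the pivot and just below the lever, 93 mm above the table; x points outwards from the pivot
- hammer: loose hammer with a wooden handle lying on the bench, 280 long, 26 high; bystander
- tub_mid (a point): middle of a loose white filler tub with an orange lid, 76 wide, 85 high; bystander
Mind the look-alikes: they are no part of the job. Leave any pink look-alike of the part that bears tall_panel_mid alone.

How it is judged:
By the outcome, as a careful person would: the job done as asked, in the order asked, and still so for the second after the job is handed in, with the robot touching nothing.
It also fails if it takes over 64 s, if anything falls off the work surface, if the arm or the gripper's body presses on something with over 40 N, if the wrist force passes 120 N, or if a joint passes its speed limit or range.

## Working session

There is one attempt and no reset: what is moved stays moved. The work goes in short steps, Python scripts to look and compute and a tool call to move; the robot and the scene stay as the last step left them, time stands still between calls to the robot, and variables do not carry over. Pictures are saved under pics/ and viewed, at most 10 in all, crops included, and the job is handed in when it is done.

Besides the shell and the picture viewer there is one more tool, called after "Request:" in YAML: its name, and indented under it one key for each argument. drive_tool: Moves the arm, as the interface text tells. Its arguments: {"type":"object","properties":{"series":{"type":"array"},"hand":{"type":"number"},"newtons":{"type":"number"}},"required":["series"]}

```bash
ls; mkdir -p pics
python3 - <<'E'
from bench import r, vision
import cv2,numpy as np
s=r.read_state(); print({k:np.round(v,3) for k,v in s.items()}, r.finger_overhang)
for n in("side","top","wrist"):
    c=vision.camera(n); cv2.imwrite(f"pics/{n}0.png",c["color"][:,:,::-1]); np.savez(f"pics/{n}0.npz",**c)
    print(n,{k:np.round(v,3).tolist() for k,v in c.items() if k!="color"})
E
```

```text
pics
{'time': np.float64(0.0), 'joint_positions': array([-1.128,  0.333, -0.065,  1.461,  0.022,  1.35 , -0.088]), 'joint_vel': array([-0.   ,  0.   ,  0.001, -0.   ,  0.002, -0.001,  0.   ]), 'joint_torque': array([-1.0000e-03, -6.2325e+01,  2.5000e-02, -3.8991e+01, -6.1000e-02,
        4.0000e-02,  0.0000e+00]), 'ee_pos': array([0.281, 0.558, 0.23 ]), 'eef_rot': array([ 0.231,  0.973, -0.001, -0.   ]), 'ft_force': array([-0.749,  0.207, -0.195]), 'torque': array([-0.021,  0.   , -0.014]), 'grip_force': np.float64(0.0), 'width': np.float64(0.087)} 0.008
side {'intrinsics': [[575.819, 0.0, 316.034], [0.0, 575.819, 229.809], [0.0, 0.0, 1.0]], 'R': [[0.917, -0.399, -0.008], [-0.302, -0.681, -0.667], [0.26, 0.614, -0.745]], 't': [-0.546, 0.193, 1.306]}
top {'intrinsics': [[617.049, 0.0, 307.373], [0.0, 617.049, 240.535], [0.0, 0.0, 1.0]], 'R': [[0.007, -1.0, 0.002], [-0.998, -0.008, -0.057], [0.057, -0.001, -0.998]], 't': [-0.111, 0.548, 1.585]}
wrist {'intrinsics': [[352.39, 0.0, 321.442], [0.0, 352.39, 245.307], [0.0, 0.0, 1.0]], 'mount': [[-0.001, -0.959, -0.282, 0.077], [1.0, -0.001, -0.0, -0.001], [0.0, -0.282, 0.959, -0.154], [0.0, 0.0, 0.0, 1.0]]}
```

View pics/side0.png

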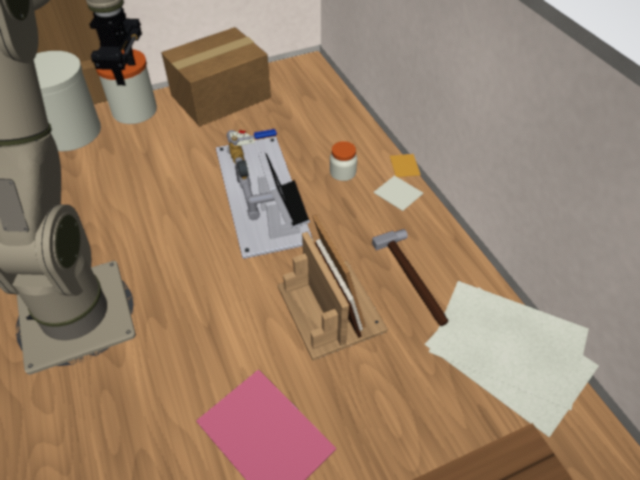

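View pics/top0.png

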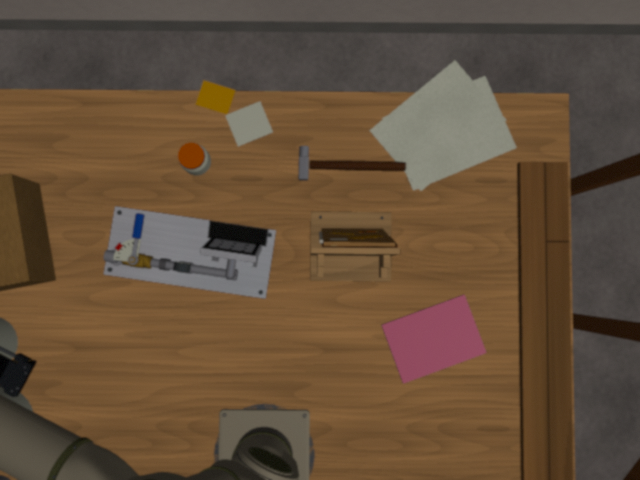

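The side view shows the rack with leaning panels at (330,290), the easel board with pad and valve at (262,190), the hammer at (415,275) and the tub at (343,160). The top view shows the rack at (352,245), the pad at (235,237), the blue lever at (138,225) and the clip near (125,248). There's a pink flat sheet at (435,340), which is the look-alike and stays where it is. The part that fits is the brown panel at the front of the rack, so I'll confirm that with an enlarged crop.

Run:
```python
import cv2,numpy as np
t=cv2.imread("pics/top0.png"); s=cv2.imread("pics/side0.png")
f=lambda im,x,y,w,h:cv2.resize(im[y:y+h,x:x+w],(400,300),interpolation=cv2.INTER_CUBIC)
a=np.hstack([f(t,300,205,104,78),f(t,95,200,188,141)])
b=np.hstack([f(s,270,215,128,150)if 0 else f(s,265,215,192,144),f(s,210,120,128,96)])
cv2.imwrite("pics/crop1.png",np.vstack([a,b]))
```

```text
(no output)
```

View pics/crop1.png

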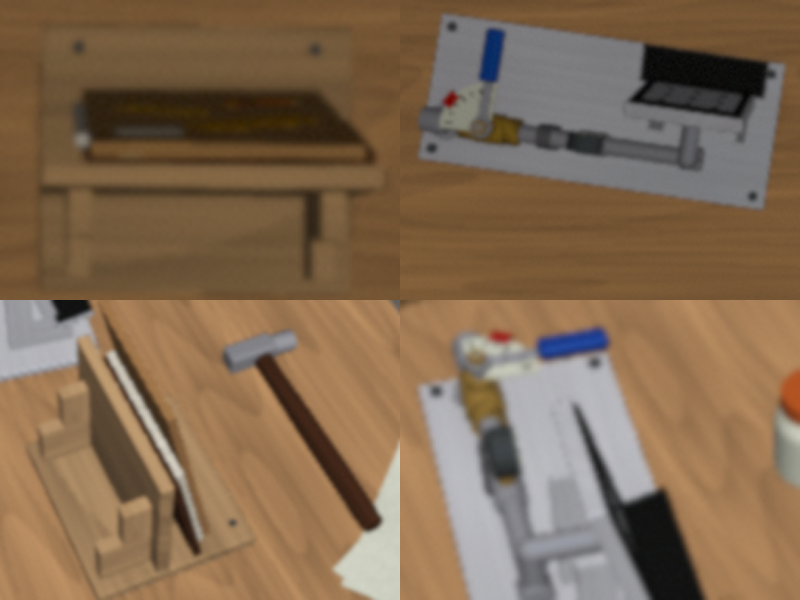

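The enlarged crop confirms it: the tall panel is brown with yellow smears, with its top edge a light strip at crop-TL (90–365,150). The white one's edge peeps out behind it. The pad's face/ledge line is at crop-TR (645,80)–(765,95), the blue sleeve at (491,55) and the red clip at (450,99).

```bash
cat > h.py <<'E'
import numpy as np, cv2
from scipy.spatial.transform import Rotation as Ro
def load(n): return dict(np.load(n))
def wristRt(c,p,q):
    T=np.eye(4);T[:3,:3]=Ro.from_quat(q).as_matrix();T[:3,3]=p
    M=np.linalg.inv(T@c["mount"]);c["R"]=M[:3,:3];c["t"]=M[:3,3];return c
def ray(c,uv):
    d=c["R"].T@np.linalg.inv(c["intrinsics"])@[uv[0],uv[1],1];return -c["R"].T@c["t"],d
def onz(c,uv,z):
    o,d=ray(c,uv);return np.round(o+d*(z-o[2])/d[2],4)
def proj(c,X):
    v=c["intrinsics"]@(c["R"]@np.asarray(X)+c["t"]);return np.round(v[:2]/v[2],1)
def tri(c1,u1,c2,u2):
    o1,d1=ray(c1,u1);o2,d2=ray(c2,u2)
    s=np.linalg.lstsq(np.c_[d1,-d2],o2-o1,rcond=None)[0]
    a,b=o1+s[0]*d1,o2+s[1]*d2;return np.round((a+b)/2,4),round(np.linalg.norm(a-b),4)
def blob(im,lo,hi,box):
    x,y,w,h=box;m=cv2.inRange(cv2.cvtColor(im[y:y+h,x:x+w],cv2.COLOR_RGB2HSV),lo,hi)
    n,l,st,ce=cv2.connectedComponentsWithStats(m);i=1+np.argmax(st[1:,4]);return ce[i]+[x,y],st[i,4]
E
python3 - <<'E'
from h import *
t=load("pics/top0.npz");s=load("pics/side0.npz")
k=lambda x,y:(300+x/3.846,205+y/3.846); e=lambda x,y:(95+(x-400)/2.128,200+y/2.128)
for n,uv,z in[("base FL",k(40,30),.015),("base FR",k(350,30),.015),("wallL",k(42,165),.165),("wallR",k(382,168),.165),("tallTopL",k(85,150),.243),("tallTopR",k(368,155),.243),("ledgeL",e(645,80),.065),("ledgeR",e(765,95),.065),("ledgefrontL",e(645,45),.074),("lfR",e(772,65),.074),("sleeve",e(491,55),.1045),("pivot",e(481,128),.11)]: print(n,onz(t,uv,z))
for n,lo,hi,bt,bs in[("blue",(105,120,60),(130,255,255),(95,200,188,100),(210,120,80,60)),("red",(0,150,100),(6,255,255),(100,230,60,40),(220,120,60,30))]:
    a,na=blob(t["color"],lo,hi,bt);b,nb=blob(s["color"],lo,hi,bs);print(n,a,na,b,nb,tri(t,a,s,b),onz(t,a,.1045 if n=="blue" else .093))
E
```

```text
base FL [ 0.6211 -0.1143  0.015 ]
base FR [ 0.6227 -0.3241  0.015 ]
wallL [ 0.523  -0.1153  0.165 ]
wallR [ 0.5227 -0.3231  0.165 ]
tallTopL [ 0.5284 -0.1396  0.243 ]
tallTopR [ 0.5267 -0.3033  0.243 ]
ledgeL [0.5515 0.1376 0.065 ]
ledgeR [ 0.5348 -0.0044  0.065 ]
ledgefrontL [0.5922 0.1368 0.074 ]
lfR [ 0.5698 -0.0128  0.074 ]
sleeve [0.5766 0.3093 0.1045]
pivot [0.4923 0.3173 0.11  ]
blue [137.73295455 225.72727273] 176 [264.76315789 133.61403509] 114 (array([0.5777, 0.309 , 0.1049]), np.float64(0.0016)) [0.5769 0.3093 0.1045]
red [118.22222222 246.61111111] 18 [241.33333333 131.16666667] 12 (array([0.5264, 0.359 , 0.0937]), np.float64(0.0012)) [0.5258 0.3594 0.093 ]
```

Request:
drive_tool:
  series:
    - [[2.1, -4.1, 1.5], -7]
    - [[2.1, -4.1, 1.5], -7]
    - [[2.1, -4.1, 1.5], -7]
    - [[2.1, -4.1, 1.5], -7]
    - [[2.1, -4.1, 1.5], -7]
    - [[2.1, -4.1, 1.5], -7]
    - [[2.1, -4.1, 1.5], -7]
    - [[2.1, -4.1, 1.5], -7]
    - [[2.1, -4.1, 1.5], -7]
    - [[2.1, -4.1, 1.5], -7]
  hand: 0

```text
time: 1.4
ee_pos: [0.4911, 0.147, 0.381]
eef_rot: [0.748, 0.663, 0.0, -0.0]
ft_force: [1.6, 0.7, -0.3]
width: 0.0869
grip_force: 0.0
```

```bash
cat > snap.py <<'E'
import sys; from h import *; from bench import r,vision
def snap(n):
    s=r.read_state(); c=vision.camera("wrist"); c=wristRt(c,s["ee_pos"],s["eef_rot"])
    np.savez(f"pics/{n}.npz",**c); cv2.imwrite(f"pics/{n}.png",c["color"][:,:,::-1]); 
    print(np.round(s["time"],2),np.round(s["ee_pos"],4),np.round(s["eef_rot"],4),"w",np.round(s["width"],4),np.round(s["ft_force"],2)); return c
if __name__=="__main__": snap(sys.argv[1])
E
python3 snap.py w1
```

```text
1.4 [0.4911 0.147  0.381 ] [ 0.7484  0.6632  0.     -0.    ] w 0.0869 [ 1.6   0.75 -0.26]
```

View pics/w1.png

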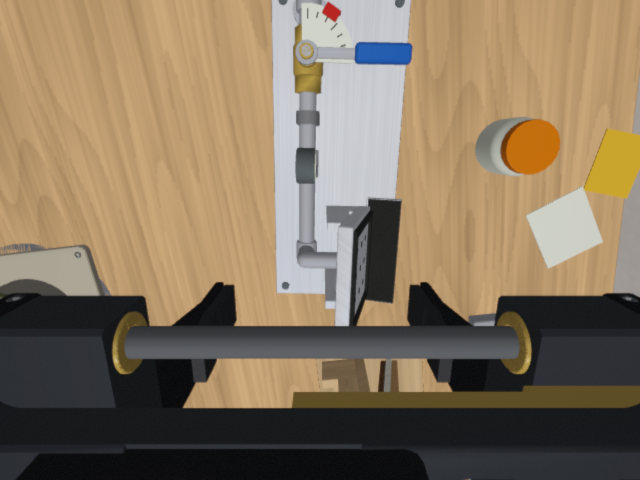

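The wrist view shows the valve pivot at (307,51), the sleeve at (383,53), the clip at (332,11), the pad seal's ledge strip from (370,198)/(401,199) to (393,302), and the tub at (515,147).

Run:
```python
from h import *
c=load("pics/w1.npz");im=c["color"]
b,nb=blob(im,(105,120,60),(130,255,255),(300,20,200,60));rd,nr=blob(im,(0,150,100),(6,255,255),(310,0,50,40))
S=onz(c,b,.106);C=onz(c,rd,.095);P=onz(c,(307,51),.115);print("sleeve",S,b,"clip",C,rd,"pivot",P)
for n,v in(("lever",S-P),("clip",C-P)): print(n,np.hypot(*v[:2]),np.arctan2(v[1],v[0]))
hsv=cv2.cvtColor(im,cv2.COLOR_RGB2HSV)
m=(hsv[180:310,340:410,2]<45).astype(np.uint8)
for y in range(195,308,8):
    row=hsv[y,335:410,2]; print(y,''.join(f"{v:4d}" for v in row[10::2]))
for n,uv,z in[("ledgefrontL",(401,199),.074),("lfR",(393,302),.074),("bs0",(285.5,286),.012),("bs1",(401,2),.012),("bs2",(283,2),.012)]:print(n,onz(c,uv,z))
```

```text
sleeve [0.578  0.3071 0.106 ] [382.64080209  52.99476896] clip [0.5272 0.3566 0.095 ] [331.05434783  11.48369565] pivot [0.4963 0.317  0.115 ]
lever 0.08229763058557635 -0.12058711486443413
clip 0.0502291747891601 0.9081816558329573
195  209 207 209 206 206 206 208 209 210 209 208 207 206 208 207 209 209 210 207 205 206 206 207 208 203 175 188 184 185 186 188 186 187
203  209 209 209 205 206 207 209 210 211 208 204 192  36  37  36  37  37  37  36  36  36  37  34  36  37  36  35  36 126 184 188 187 188
211  115 115 161 162 115 114 113 113 113 114 116 119  57  20  34  36  37  36  33  37  37  35  37  37  35  38  35  46 180 182 180 187 187
219  112 114 113 114 113 112 113 117 119  47  20  21  24  30  36  37  35  37  34  36  36  36  34  35  36  36  34  80 184 184 181 187 187
227  164 157 148 141 120 119  49  21  21  26 102 114  38  28  37  36  36  37  35  38  36  35  36  35  36  36  38 130 187 185 182 186 187
235  202 204 203 198  99  35  28  60 120 123  90  95  36  31  35  36  36  36  35  37  37  36  37  34  37  36  47 186 189 187 183 183 186
243  198 199 201 191  77  35  46 121  70 122 
[... 633 characters left out ...]
85 180
283  202 206 200  85  37  49 124 126 118 117  50  33  36  35  36  36  35  34  34  35  35  35  35  35  44 172 186 187 185 178 180 187 181
291  208 208 190  59  36  68 120  78 126 112  20  25  37  36  34  37  37  35  34  36  37  36  35  37  78 171 176 187 187 181 177 186  94
299  210 213 185  44  35  67 127 125  48  20  74  80  63  50  44  38  38  36  37  37  35  35  36  37 142 178 176 185 188 183 176 179  58
307  208 209 166  40  35 121 113  21  33 179 193 196 193 188 183 188 189 185 183 185 185 181 180 189 191 183 178 178 187 185 176 162  24
ledgefrontL [0.5953 0.1386 0.074 ]
lfR [ 0.5754 -0.008   0.074 ]
bs0 [0.4164 0.0098 0.012 ]
bs1 [0.6227 0.3815 0.012 ]
bs2 [0.4721 0.3999 0.012 ]
```

Request:
drive_tool:
  series:
    - [[0.4, -3, 0], 1]
    - [[0.4, -3, 0], 1]
    - [[0.4, -3, 0], 1]
    - [[0.4, -3, 0], 1]
    - [[0.4, -3, 0], 1]
    - [[0.4, -3, 0], 1]
    - [[0.4, -3, 0], 1]
    - [[0.4, 0, 0], 0]
    - [[0.4, 0, 0], 0]
    - [[0, 0, 0], 0]

```text
time: 2.7
ee_pos: [0.5269, -0.0603, 0.3803]
eef_rot: [0.705, 0.71, -0.0, -0.0]
ft_force: [0.5, -0.4, -0.0]
width: 0.087
grip_force: 0.0
```

```bash
python3 snap.py w2
```

```text
2.7 [ 0.5269 -0.0603  0.3803] [ 7.046e-01  7.097e-01 -2.000e-04 -2.000e-04] w 0.087 [ 0.49 -0.37 -0.  ]
```

View pics/w2.png

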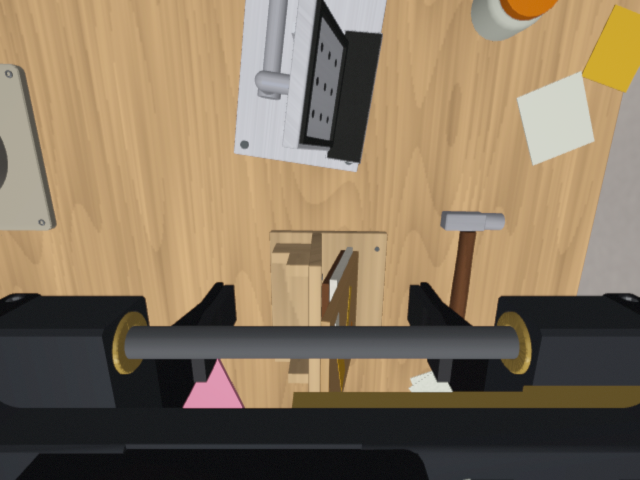

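This wrist view shows the pad clearly: ledge corners at (382,34), (359,162), (348,32) and the lower pad corner at (328,150). The rack sits under the gripper with its panel ends at (325–350,250–300), and the hammer head is at (470,220).

Run:
```python
from h import *
c=load("pics/w2.npz");im=c["color"]
for n,uv,z in[("ledgefrontL",(382,34),.074),("lfR",(359.5,162),.074),("ledgebackL",(348.5,31.5),.065),("lbR",(328,156),.065)]:print(n,onz(c,uv,z))
print("expected tall top L,R", proj(c,[.5275,-.14,.243]),proj(c,[.5275,-.3,.243]),"bottom front L",proj(c,[.579,-.14,.017]))
import cv2
cv2.imwrite("pics/crop2.png",cv2.resize(im[225:345,260:420,::-1],(800,600),interpolation=cv2.INTER_CUBIC))
```

```text
ledgefrontL [0.5955 0.1361 0.074 ]
lfR [ 0.5748 -0.0084  0.074 ]
ledgebackL [0.5572 0.1408 0.065 ]
lbR [ 0.5348 -0.0016  0.065 ]
expected tall top L,R [321.7 319. ] [320.7 456.7] bottom front L [355.2 248. ]
```

View pics/crop2.png

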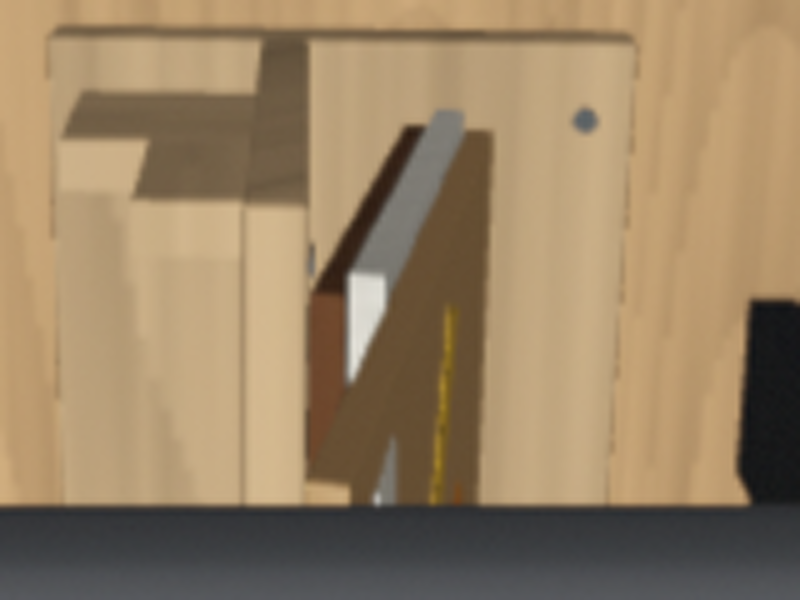

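Request:
drive_tool:
  series:
    - [[0.2, -4, 0], 0]
    - [[0.2, -4, 0], 0]
    - [[0.2, -4, 0], 0]
    - [[0.1, -4.1, 0], 0]
    - [[0, 0, -3], 0]
    - [[0, 0, -3], 0]
    - [[0, 0, -3], 0]
    - [[0, 0, 0], 0]
    - [[0, 0, 0], 0]
    - [[0, 0, 0], 0]
  hand: 0.54
  newtons: 20

```text
time: 4.0
ee_pos: [0.5343, -0.2227, 0.292]
eef_rot: [0.705, 0.709, 0.001, 0.001]
ft_force: [-0.1, -0.2, 0.5]
width: 0.04
grip_force: 0.0
```

Run:
```python
from snap import *
c=snap("w3"); t=vision.camera("top");cv2.imwrite("pics/t3.png",np.hstack([cv2.resize(t["color"][200:320,270:430,::-1],(400,300)),cv2.resize(c["color"][200:440,160:480,::-1],(400,300))]))
```

```text
4.0 [ 0.5343 -0.2227  0.292 ] [7.051e-01 7.091e-01 6.000e-04 9.000e-04] w 0.04 [-0.1  -0.16  0.52]
```

View pics/t3.png

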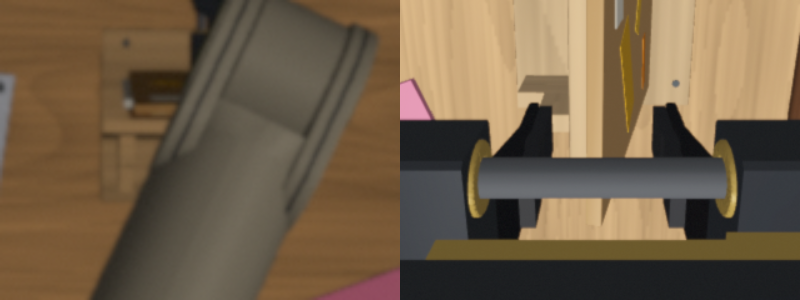

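The panel's top edge (right crop, x≈585–605) lies between the two fingers (inner faces ≈545 and 655). I'll lower, then draw it upright.

Request:
drive_tool:
  series:
    - [[0, 0, -1.5], 0]
    - [[0, 0, -1.5], 0]
    - [[0, 0, -1.5], 0]
    - [[0, 0, -1.3], 0]
    - [[0, 0, -1.3], 0]
    - [[0, 0, 0], 0]
    - [[0.3, 0, 0], 0]
    - [[0.3, 0, 0], 0]
    - [[0.3, 0, 0], 0]
    - [[0.3, 0, 0], 0]

```text
time: 5.35
ee_pos: [0.546, -0.2226, 0.2197]
eef_rot: [0.705, 0.709, 0.0, 0.0]
ft_force: [-0.5, -0.3, 0.1]
width: 0.0397
grip_force: 0.0
```

Request:
drive_tool:
  series:
    - [[0.3, 0, 0], 0]
    - [[0.3, 0, 0], 0]
    - [[0.3, 0, 0], 0]
    - [[0.3, 0, 0], 0]
    - [[0.3, 0, 0], 0]
    - [[0.3, 0, 0], 0]
    - [[0.3, 0, 0], 0]
    - [[0.3, 0, 0], 0]
    - [[0.2, 0, 0], 0]
    - [[0, 0, 0], 0]

```text
time: 6.6
ee_pos: [0.5718, -0.2225, 0.2195]
eef_rot: [0.705, 0.709, -0.0, 0.0]
ft_force: [-0.5, -0.6, -0.1]
width: 0.0401
grip_force: 0.1
```

Run:
```python
from snap import *
c=snap("w4"); t=vision.camera("side");cv2.imwrite("pics/t4.png",np.hstack([cv2.resize(t["color"][180:370,230:420,::-1],(400,400)),cv2.resize(c["color"][120:440,160:480,::-1],(400,400))]))
```

```text
6.6 [ 0.5718 -0.2225  0.2195] [ 0.7052  0.709  -0.      0.    ] w 0.0401 [-0.51 -0.64 -0.07]
```

View pics/t4.png

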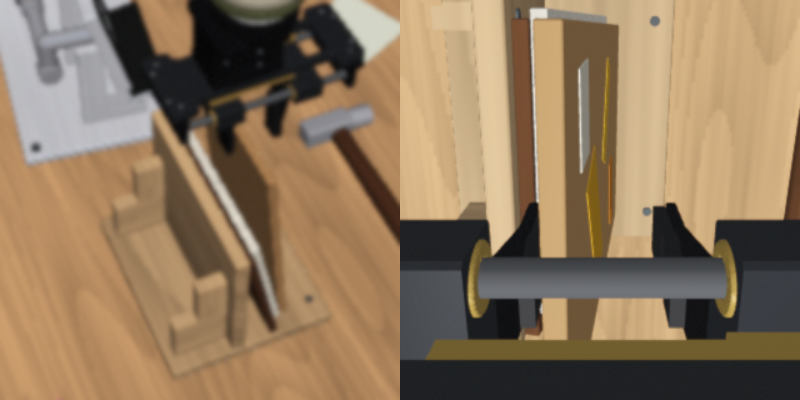

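The side view shows the brown panel drawn forward, with the white and dark ones still leaning. The wrist crop has the panel (x≈540–565) against the back finger. A little further, then close.

Request:
drive_tool:
  series:
    - [[0.3, 0, 0], 0]
    - [[0.2, 0, 0], 0]
    - [[0, 0, 0], 0]
    - [[0, 0, 0], 0]
    - [[0, 0, 0], 0]
    - [[0, 0, 0], 0]
    - [[0, 0, 0], 0]
    - [[0, 0, 0], 0]
    - [[0, 0, 0], 0]
    - [[0, 0, 0], 0]
  hand: 1
  newtons: 20

```text
time: 7.95
ee_pos: [0.5767, -0.2226, 0.2196]
eef_rot: [0.705, 0.709, 0.0, 0.0]
ft_force: [1.5, -0.8, -1.4]
width: 0.0089
grip_force: 20.0
```

Run:
```python
from snap import *
c=snap("w5"); t=vision.camera("side");cv2.imwrite("pics/t5.png",np.hstack([cv2.resize(t["color"][180:370,230:420,::-1],(400,400)),cv2.resize(c["color"][120:440,160:480,::-1],(400,400))]))
```

```text
7.95 [ 0.5767 -0.2226  0.2196] [0.7052 0.709  0.     0.    ] w 0.0089 [ 1.55 -0.78 -1.41]
```

View pics/t5.png

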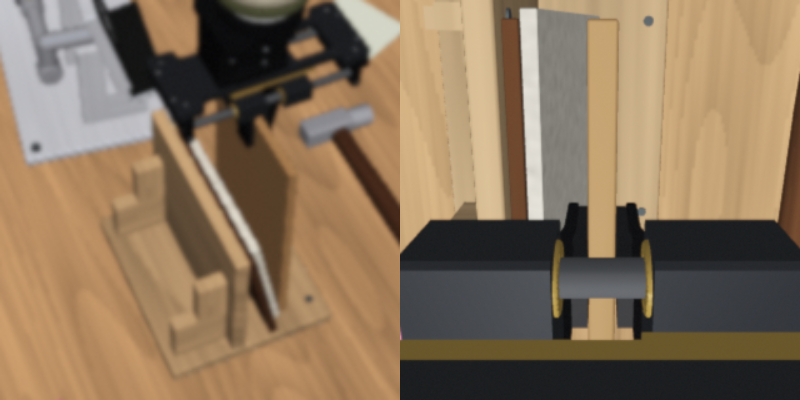

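The panel is gripped upright (width 8.9 mm), with the white and dark panels undisturbed. Next comes the lift, slow at first.

Request:
drive_tool:
  series:
    - [[0, 0, 0.3], 0]
    - [[0, 0, 0.5], 0]
    - [[0, 0, 0.7], 0]
    - [[0, 0, 1.5], 0]
    - [[0, 0, 2.5], 0]
    - [[0, 0, 3], 0]
    - [[0, 0, 3], 0]
    - [[0, 0, 3], 0]
    - [[0, 0, 2.5], 0]
    - [[0, 0, 1], 0]

```text
time: 9.3
ee_pos: [0.5768, -0.223, 0.4018]
eef_rot: [0.705, 0.709, 0.001, 0.001]
ft_force: [0.1, -0.4, -2.8]
width: 0.009
grip_force: 19.9
```

Run:
```python
from snap import *
c5=load("pics/w5.npz"); print("w5 end",onz(c5,(322.4,136),.245))
c=snap("w6"); s=vision.camera("side");cv2.imwrite("pics/t6.png",np.hstack([cv2.resize(s["color"][100:370,200:470,::-1],(400,400)),cv2.resize(c["color"][60:440,130:510,::-1],(400,400))]))
```

```text
w5 end [ 0.5765 -0.1443  0.245 ]
9.3 [ 0.5768 -0.223   0.4018] [7.053e-01 7.089e-01 5.000e-04 1.100e-03] w 0.009 [ 0.11 -0.4  -2.8 ]
```

View pics/t6.png

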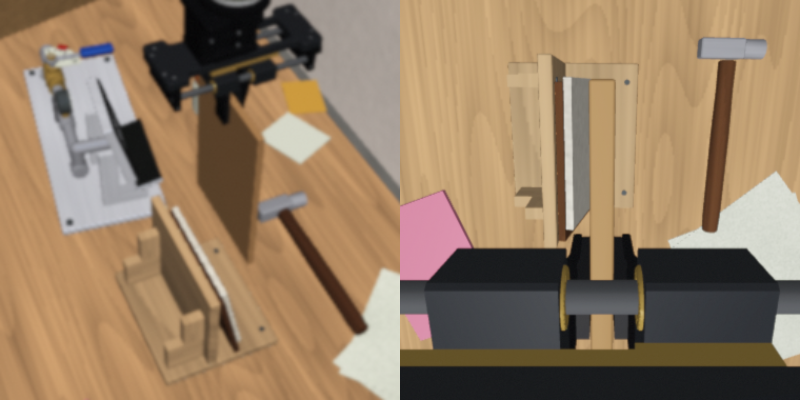

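I've now viewed ten pictures, so the rest goes by numbers. The crop shows the panel hanging centred and upright in the jaws, with the white and dark panels still leaning in the rack.

Request:
drive_tool:
  series:
    - [[-0.1, 2, 0], -1]
    - [[-0.1, 4, 0], -1]
    - [[-0.1, 4, 0], -1]
    - [[-0.1, 4.5, 0], -1]
    - [[-0.1, 4.5, 0], -1]
    - [[-0.1, 4, 0], -1]
    - [[-0.1, 3.2, 0], -1.4]
    - [[-0.1, 2, 0], -1]
    - [[-0.1, 1, 0], 0]
    - [[0, 0, 0], 0]

```text
time: 10.65
ee_pos: [0.5675, 0.0696, 0.399]
eef_rot: [0.755, 0.656, -0.0, -0.0]
ft_force: [-0.3, 0.1, -2.9]
width: 0.009
grip_force: 20.0
```

Request:
drive_tool:
  series:
    - [[0, 0, -1], 0]
    - [[0, 0, -2], 0]
    - [[0, 0, -2], 0]
    - [[0, 0, -2], 0]
    - [[0, 0, -1.5], 0]
    - [[0, 0, -0.8], 0]
    - [[0, 0, -0.5], 0]
    - [[0, 0, 0], 0]
    - [[0, 0, 0], 0]
    - [[0, 0, 0], 0]

```text
time: 11.9
ee_pos: [0.5679, 0.0695, 0.302]
eef_rot: [0.755, 0.655, 0.0, 0.0]
ft_force: [-0.6, -0.1, -1.6]
width: 0.0089
grip_force: 20.0
```

Run:
```python
from snap import *
c=snap("w7"); print(proj(c,[.5957,.1373,.074]),proj(c,[.5565,.1408,.065]))
g=cv2.cvtColor(c["color"],cv2.COLOR_RGB2GRAY)
for y in range(120,290,10): print(y,' '.join(f"{v:3d}" for v in g[y,250:430:5]))
```

```text
11.9 [0.5679 0.0695 0.302 ] [7.552e-01 6.555e-01 3.000e-04 2.000e-04] w 0.0089 [-0.59 -0.14 -1.59]
[338.4 147.1] [301.3 148.9]
120 211 214 211 212 213 209 211 210 210 212 213 210 210 213 213 209 209 212 177 165 170 166 170 174 171 173 166 171 170 166 166 166 168 154 156 158
130 212 214 213 214 214 210 210 210 209 212 213 211 211 214 214 210 210 212 169 165 170 167 171 174 170 176 168 172 171 167 168 165 160 157 157 161
140 212 215 214 215 215 210 209 211 210 212 213 211 147 164 164 164 164 208 161 164 167 168 162 173 170 176 169 173 172 169 171 167 162 160 158 163
150 213 215 215 216 215 210 209 210 210 213  39  38 145 164 164 165 165  42 145 166 165 168 166 172 172 167 172 173 173 170 174 167 165 164 157 166
160 182 149 129 119 119 122 123 124 125 125  80  39 147 165 164 164 165  41 149 171 165 169 168 171 173 170 168 173 174 172 175 162 167 166 158 167
170  47  21  24  22  23  23  21  22  26  50  34  40 144 165 165 165 165  41 148 171 168 163 170 162 174 171 167 173 175 174 177 161 168 166 158 166
180  38  22 123 127 128 127 127 127 128 128  38  40 143 165 165 166 165  39 156 171 1
[... 842 characters left out ...]
 130  43  40 123 166 166 166 164  39 168 163 166 163 167 165 173 164 173 167 167 161 171 162 162 169 166 157
250 164  39  60 131 129 131 131 130 115 130  47  39 104 166 167 167 164  40 161 161 167 164 167 159 174 166 172 166 166 170 170 171 161 164 164 155
260 190  41  42 130 131 129  64 132 133 130  48  36 101 167 167 167 164  41 164 159 166 168 162 163 174 167 172 167 164 172 171 168 172 158 162 153
270 196  39  26 128  42 133 132 131 129  20  22  38  95 167 167 167 164  39 167 168 155 170 157 166 168 169 172 169 161 174 171 166 171 167 160 151
280 200  40  23 131 131 131 128  21  21 157 160 171 137 167 168 167 164 156 171 171 158 164 160 168 163 171 166 170 160 174 170 163 169 167 167 149
```

Request:
drive_tool:
  series:
    - [[0, 0, -0.7], 0]
    - [[0, 0, -0.7], 0]
    - [[0, 0, -0.4], 0]
    - [[-0.3, 0, 0], 0]
    - [[-0.3, 0.1, 0], 0]
    - [[-0.2, 0, 0], 0]
    - [[-0.2, 0, 0], 0]
    - [[0, 0, 0], 0]
    - [[0, 0, 0], 0]
    - [[0, 0, 0], 0]

```text
time: 13.2
ee_pos: [0.5577, 0.0704, 0.2836]
eef_rot: [0.755, 0.655, 0.0, 0.0]
ft_force: [-0.3, 0.4, -2.1]
width: 0.0086
grip_force: 20.0
```

Run:
```python
from snap import *
c=snap("w8")
g=cv2.cvtColor(c["color"],cv2.COLOR_RGB2GRAY).astype(int)
for y in (160,190,220,250): 
    d=np.diff(g[y,280:360]); print(y,[(280+i,d[i]) for i in np.where(abs(d)>25)[0]])
print([(y,g[y,322]) for y in range(100,180,4)], [(y,g[y,336]) for y in range(100,180,4)])
print(proj(c,[.5957,.1373,.074]),proj(c,[.5565,.1408,.065]), [proj(c,np.array(c['R'].T@[0,0,0])*0+[.5583,.0695+.08,z]) for z in(.31,.08)])
```

```text
13.2 [0.5577 0.0704 0.2836] [7.552e-01 6.555e-01 0.000e+00 1.000e-04] w 0.0086 [-0.29  0.38 -2.07]
160 [(np.int64(309), np.int64(33)), (np.int64(333), np.int64(-62)), (np.int64(334), np.int64(-29)), (np.int64(348), np.int64(32)), (np.int64(349), np.int64(54)), (np.int64(350), np.int64(35))]
190 [(np.int64(306), np.int64(-50)), (np.int64(308), np.int64(32)), (np.int64(309), np.int64(64)), (np.int64(333), np.int64(-64)), (np.int64(348), np.int64(56)), (np.int64(349), np.int64(26))]
220 [(np.int64(306), np.int64(-35)), (np.int64(307), np.int64(-40)), (np.int64(309), np.int64(62)), (np.int64(332), np.int64(-47)), (np.int64(333), np.int64(-46)), (np.int64(347), np.int64(47)), (np.int64(348), np.int64(46))]
250 [(np.int64(307), np.int64(-62)), (np.int64(309), np.int64(50)), (np.int64(310), np.int64(46)), (np.int64(332), np.int64(-62)), (np.int64(333), np.int64(-34)), (np.int64(346), np.int64(43)), (np.int64(347), np.int64(38)), (np.int64(348), np.int64(26))]
[(100, np.int64(212)), (104, np.int64(213)), (108, np.int64(212)), (112, np.int64(212)), (116, np.int64(212)), (120, np.int64(212)), (124, np.int64(212)), (128, np.int64(212)), (132, np.int64(213)), (136, np.int64(142)), (140, np.int64(165)), (144, np.int64(164)), (148, np.int64(165)), (152, np.int64(166)), (156, np.int64(165)), (160, np.int64(165)), (164, np.int64(166)), (168, np.int64(166)), (172, np.int64(166)), (176, np.int64(166))] [(100, np.int64(211)), (104, np.int64(211)), (108, np.int64(211)), (112, np.int64(212)), (116, np.int64(212)), (120, np.int64(212)), (124, np.int64(212)), (128, np.int64(212)), (132, np.int64(212)), (136, np.int64(212)), (140, np.int64(212)), (144, np.int64(211)), (148, np.int64(67)), (152, np.int64(38)), (156, np.int64(38)), (160, np.int64(38)), (164, np.int64(40)), (168, np.int64(40)), (172, np.int64(38)), (176, np.int64(40))]
[349.7 146.7] [310.4 148.7] [array([290.7, 135.8]), array([310.4, 139.6])]
```

Request:
drive_tool:
  series:
    - [[0, -0.1, -0.3], -0.6]
    - [[0, -0.1, -0.3], 0]
    - [[0, 0, -0.2], 0]
    - [[-0.1, 0, 0], 0]
    - [[-0.1, 0, 0], 0]
    - [[-0.1, 0, 0], 0]
    - [[0, 0, 0], 0]
    - [[0, 0, 0], 0]
    - [[0, 0, 0], 0]
    - [[0, 0, 0], 0]

```text
time: 14.5
ee_pos: [0.5547, 0.0684, 0.2756]
eef_rot: [0.759, 0.652, 0.0, 0.0]
ft_force: [-0.6, 0.4, -1.1]
width: 0.0087
grip_force: 20.0
```

Request:
drive_tool:
  series:
    - [[-0.1, 0, 0], 0]
    - [[0, 0, 0], 0]
    - [[-0.1, 0, 0], 0]
    - [[0, 0, 0], 0]
    - [[-0.1, 0, 0], 0]
    - [[0, 0, 0], 0]
    - [[0, 0, 0], 0]
    - [[0, 0, 0], 0]
    - [[0, 0, 0], 0]
    - [[0, 0, 0], 0]

```text
time: 15.75
ee_pos: [0.5517, 0.0685, 0.2757]
eef_rot: [0.759, 0.652, 0.0, 0.0]
ft_force: [1.2, -0.1, -2.5]
width: 0.0085
grip_force: 20.0
```

Request:
drive_tool:
  series:
    - [[0, 0, -0.1], 0]
    - [[0.1, 0, 0], 0]
    - [[0, 0, -0.1], 0]
    - [[0, 0, 0], 0]
    - [[0, 0, -0.1], 0]
    - [[0, 0, 0], 0]
    - [[0, 0, 0], 0]
    - [[0, 0, 0], 0]
    - [[0, 0, 0], 0]
    - [[0, 0, 0], 0]

```text
time: 17.0
ee_pos: [0.5527, 0.0684, 0.2726]
eef_rot: [0.759, 0.652, 0.0, 0.0]
ft_force: [0.1, 0.2, -4.0]
width: 0.0088
grip_force: 20.0
```

Request:
drive_tool:
  series:
    - [[0, 0, -0.1], 0]
    - [[0, 0, 0], 0]
    - [[0, 0, -0.1], 0]
    - [[0, 0, 0], 0]
    - [[0, 0, 0], 0]
    - [[0, 0, 0], 0]
    - [[0, 0, 0], 0]
    - [[0, 0, 0], 0]
    - [[0, 0, 0], 0]
    - [[0, 0, 0], 0]

```text
time: 18.25
ee_pos: [0.5531, 0.0681, 0.2715]
eef_rot: [0.759, 0.651, 0.001, 0.0]
ft_force: [-0.3, -1.3, 5.1]
width: 0.0089
grip_force: 20.0
```

Run:
```python
from bench import r,vision
import numpy as np
F=[]
for i in range(6): F.append(r.read_state()["ft_force"]); vision.camera("top")
print(np.round(F,1))
```

```text
[[-0.3 -1.3  5.1]
 [-0.4 -0.9  4.5]
 [-2.1 -1.3  4.8]
 [-1.  -1.9  5.3]
 [-1.  -1.6  4.7]
 [ 0.2 -1.4  4.6]]
```

Request:
drive_tool:
  series:
    - [[0, 0, 0.1], 0]
    - [[-0.1, 0, 0], 0]
    - [[-0.1, 0, 0], 0]
    - [[-0.1, 0, 0], 0]
    - [[-0.1, 0, 0], 0]
    - [[0, 0, 0], 0]
    - [[0, 0, 0], 0]
    - [[0, 0, 0], 0]
    - [[0, 0, 0], 0]
    - [[0, 0, 0], 0]

```text
time: 19.8
ee_pos: [0.5487, 0.0685, 0.2716]
eef_rot: [0.759, 0.652, 0.0, 0.0]
ft_force: [2.1, 1.2, -0.7]
width: 0.0091
grip_force: 20.2
```

```bash
cat > F.py <<'E'
from bench import r,vision
import numpy as np
F=[]
for i in range(4): s=r.read_state();F.append(np.r_[s["ft_force"],s["torque"]]); vision.camera("top")
print(np.round(np.mean(F,0),2),np.round(s["ee_pos"],4),s["time"],s["width"])
E
python3 F.py
```

```text
[ 2.14  0.84 -0.6   0.08 -0.78  0.1 ] [0.5487 0.0684 0.2716] 19.95 0.009293808150526522
```

The bottom edge is against the pad face and resting on the ledge. I'll ease the fingers open a little and let the panel lean back on the rear finger.

Request:
drive_tool:
  series:
    - [[0, 0, 0], 0]
    - [[0, 0, 0], 0]
    - [[0, 0, 0], 0]
    - [[0, 0, 0], 0]
    - [[-0.2, 0, 0], 0]
    - [[-0.3, 0, 0], 0]
    - [[-0.3, 0.1, 0], 0]
    - [[-0.3, 0, 0], 0]
    - [[-0.3, 0.1, 0], 0]
    - [[-0.3, 0, 0], 0]
  hand: 0.7

```text
time: 21.25
ee_pos: [0.5315, 0.0706, 0.2716]
eef_rot: [0.759, 0.652, 0.0, -0.0]
ft_force: [-1.1, 0.1, 0.2]
width: 0.0262
grip_force: 0.1
```

Request:
drive_tool:
  series:
    - [[-0.3, 0.1, 0], 0]
    - [[-0.3, 0, 0], 0]
    - [[-0.3, 0.1, 0], 0]
    - [[-0.3, 0, 0], 0]
    - [[-0.3, 0.1, 0], 0]
    - [[-0.3, 0, 0], 0]
    - [[-0.3, 0.1, 0], 0]
    - [[-0.3, 0, 0], 0]
    - [[0, 0, 0], 0]
    - [[0, 0, 0], 0]

```text
time: 22.5
ee_pos: [0.5077, 0.0745, 0.2716]
eef_rot: [0.759, 0.652, 0.0, 0.0]
ft_force: [-0.8, 0.1, 0.7]
width: 0.0261
grip_force: 0.2
```

```bash
python3 F.py
python3 - <<'E'
from snap import *
c=snap("w9"); g=cv2.cvtColor(c["color"],cv2.COLOR_RGB2GRAY).astype(int)
for y in range(120,290,15): print(y,' '.join(f"{v:3d}" for v in g[y,260:440:5]))
E
```

```text
[-0.38  0.29  0.47 -0.05  0.14 -0.  ] [0.5078 0.0744 0.2716] 22.65 0.02621202999894157
22.7 [0.5078 0.0744 0.2716] [7.587e-01 6.515e-01 0.000e+00 1.000e-04] w 0.0261 [-0.74  0.49  0.67]
120 216 167 177 171 141 217 217 219 214 216 214 217 217 213 214 215 214 215 218 214 214 216 214 213 212 215 215 169 168 174 171 175 178 173 181 171
135 214 161 177 175 146 214 211 207 204 205 209 215 217 213 212 214 213 215 219 214 215 215 215 213 214 216 215 175 171 174 171 165 177 175 177 174
150 213 155 178 178 150 146 162 162 163 155  96  96  96  96  96  96  96  96  96  96  96  96  96  40  42  40  42  40  44 173 171 169 176 176 172 177
165 212 152 177 179 154 106 162 162 163 158  96  96  96  96  96  99  96  96  96  96  98  96  96  40  41  42  41  41  66 167 172 172 165 177 175 171
180 211 164 175 179 159 113 161 162 163 160  96  96  96 217 138 134  97  96  96  97 109  96  96  40  41  41  40  41 118 170 171 175 167 178 176 173
195 213 208 171 180 163 119 161 162 163 163  96  96  96 199 139 135  96  96  96  98 108  96  96  42  41  40  40  41 172 172 168 174 170 177 177 174
210 214 153 162 137 162 15
[... 161 characters left out ...]
 164  96  96  95 133 140 138  96  96  96 124  96  97  93  43  41  42  42  43 166 175 170 167 176 168 176 173
240 216 212 213 213 216 214 160 162 163 165  97  96  97 105 139 137  98  97  96 111  96  97  91  42  41  41  41  42 169 165 172 163 177 171 177 174
255 219 213 215 213 217 216 161 162 163 165  99  96  97  96  96  96 102 101  95  97  98  95  80  41  42  41  40  49 171 169 170 166 175 173 176 175
270 118 215 215 214 214 217 157 162 163 164 100  96  96  96  97 107 103 102  96  97  96  95  59  41  41  40  40  85 170 172 162 171 169 175 170 175
285 175 188 178 171  18  53 128 162 163 165 108  96  96  96  96 110 102 102  35  34  16  15 173 168 124 102  71 148 162 172 164 172 166 177 167 175
```

Request:
drive_tool:
  series:
    - [[-0.2, 0, 0], 0]
    - [[-0.2, 0.1, 0], 0]
    - [[-0.2, 0, 0], 0]
    - [[-0.2, 0, 0], 0]
    - [[-0.2, 0.1, 0], 0]
    - [[-0.2, 0, 0], 0]
    - [[0, 0, 0], 0]
    - [[0, 0, 0], 0]
    - [[0, 0, 0], 0]
    - [[0, 0, 0], 0]

```text
time: 24.0
ee_pos: [0.4957, 0.0764, 0.2715]
eef_rot: [0.759, 0.651, -0.0, 0.0]
ft_force: [0.3, 0.5, -0.3]
width: 0.026
grip_force: 0.0
```

```bash
python3 F.py
python3 - <<'E'
from snap import *
c=snap("w10"); g=cv2.cvtColor(c["color"],cv2.COLOR_RGB2GRAY).astype(int)
def P(n,y,z,O=np.array([.5485,.069,.065]),a=np.radians(-8.7)):
    X=np.array([np.cos(a)*np.cos(.2618),np.sin(a)*np.cos(.2618),np.sin(.2618)]);Y=np.array([-np.sin(a),np.cos(a),0]);return O+n*X+y*Y+z*np.cross(X,Y)
for nm,v in dict(topRear=(0,.08,.23),topFront=(.009,.08,.23),botFront=(.009,.08,0),ledgeF=(.036,.075,0)).items(): print(nm,np.round(P(*v),3),proj(c,P(*v)),"0:",proj(c,P(v[0],0,v[2])))
for y in range(144,282,15):
    d=np.diff(g[y,270:420]); print(y,[(270+i,d[i]) for i in np.where(abs(d)>20)[0]])
E
```

```text
[ 0.16 -0.27 -0.31 -0.07  0.06 -0.01] [0.4957 0.0764 0.2716] 24.15 0.025877391420582433
24.2 [0.4957 0.0765 0.2716] [0.7586 0.6515 0.     0.    ] w 0.026 [ 0.17 -0.45 -0.11]
topRear [0.502 0.157 0.287] [304.6 129.9] 0: [307.2 322.4]
topFront [0.51  0.156 0.289] [328.  129.7] 0: [327.1 325. ]
botFront [0.569 0.147 0.067] [385.1 137.1] 0: [381.2 217.9]
ledgeF [0.594 0.138 0.074] [413.4 142.5] 0: [408.  219.3]
144 [(np.int64(274), np.int64(-39)), (np.int64(275), np.int64(-28)), (np.int64(296), np.int64(70)), (np.int64(309), np.int64(-34)), (np.int64(310), np.int64(-24)), (np.int64(332), np.int64(-35)), (np.int64(395), np.int64(-22)), (np.int64(414), np.int64(49)), (np.int64(415), np.int64(23))]
159 [(np.int64(275), np.int64(-48)), (np.int64(296), np.int64(44)), (np.int64(297), np.int64(41)), (np.int64(309), np.int64(-29)), (np.int64(310), np.int64(-32)), (np.int64(332), np.int64(-36)), (np.int64(385), np.int64(-42)), (np.int64(412), np.int64(33)), (np.int64(413), np.int64(68)), (np.int64(414), np.int64(22))]
174 [(np.int64(276), np.int64(-57)), (np.int64(297), np.int64(71)), (np.int64(3
[... 2194 characters left out ...]
int64(348), np.int64(-38)), (np.int64(350), np.int64(-23)), (np.int64(381), np.int64(-25)), (np.int64(382), np.int64(-24)), (np.int64(407), np.int64(53)), (np.int64(408), np.int64(62))]
264 [(np.int64(311), np.int64(-31)), (np.int64(312), np.int64(-28)), (np.int64(332), np.int64(-38)), (np.int64(374), np.int64(34)), (np.int64(375), np.int64(-45)), (np.int64(381), np.int64(-33)), (np.int64(406), np.int64(50)), (np.int64(407), np.int64(63))]
279 [(np.int64(312), np.int64(-21)), (np.int64(332), np.int64(-38)), (np.int64(352), np.int64(29)), (np.int64(374), np.int64(21)), (np.int64(375), np.int64(-30)), (np.int64(380), np.int64(-33)), (np.int64(405), np.int64(51)), (np.int64(406), np.int64(55))]
```

Run:
```python
from h import *
c=load("pics/w10.npz");g=cv2.cvtColor(c["color"],cv2.COLOR_RGB2GRAY).astype(int)
for x in(318,325,340,365,395,405): 
    d=np.diff(g[100:175,x]);print(x,[(100+i,d[i]) for i in np.where(abs(d)>20)[0]])
```

```text
318 [(np.int64(136), np.int64(-53))]
325 [(np.int64(136), np.int64(-66))]
340 [(np.int64(136), np.int64(-44)), (np.int64(137), np.int64(-54))]
365 [(np.int64(137), np.int64(-28)), (np.int64(138), np.int64(-68))]
395 [(np.int64(142), np.int64(-41)), (np.int64(143), np.int64(-66)), (np.int64(144), np.int64(-51))]
405 [(np.int64(143), np.int64(-83)), (np.int64(144), np.int64(-36))]
```

Request:
drive_tool:
  series:
    - [[0, 0, 0.5], 0]
    - [[0, 0, 0.8], 0]
    - [[0, 0, 1], 0]
    - [[0, 0, 1], 0]
    - [[0, 0, 2], 0]
    - [[0, 0, 3], 0]
    - [[0, 0, 3], 0]
    - [[0, 0, 3], 0]
    - [[0, 0, 0], 0]
    - [[0, 0, 0], 0]

```text
time: 25.5
ee_pos: [0.4956, 0.0764, 0.4143]
eef_rot: [0.759, 0.652, -0.0, -0.0]
ft_force: [-0.0, -0.3, -0.2]
width: 0.0265
grip_force: 0.0
```

Run:
```python
from snap import *
c=snap("w11");t=vision.camera("top");np.savez("pics/top11.npz",**t)
a=np.radians(-8.7);X=np.array([np.cos(a)*np.cos(.2618),np.sin(a)*np.cos(.2618),np.sin(.2618)]);Y=np.array([-np.sin(a),np.cos(a),0]);Z=np.cross(X,Y)
P=lambda n,y,z:np.array([.5485,.069,.065])+n*X+y*Y+z*Z
g=cv2.cvtColor(c["color"],cv2.COLOR_RGB2GRAY).astype(int)
for n in((0,.08,.23),(.009,.08,.23),(.009,0,.23),(.036,.075,0),(.009,.075,0)):print(n,proj(c,P(*n)))
for y in range(150,282,20):
    d=np.diff(g[y,270:420]); print(y,[(270+i,d[i]) for i in np.where(abs(d)>20)[0]])
for x in(315,320,325,365,375): 
    d=np.diff(g[100:235,x]);print(x,[(100+i,d[i]) for i in np.where(abs(d)>20)[0]])
```

```text
25.5 [0.4956 0.0764 0.4143] [ 7.586e-01  6.515e-01 -1.000e-04 -0.000e+00] w 0.0265 [-0.02 -0.3  -0.21]
(0, 0.08, 0.23) [313.4 135.9]
(0.009, 0.08, 0.23) [324.8 135.8]
(0.009, 0, 0.23) [324.6 238. ]
(0.036, 0.075, 0) [387.  142.2]
(0.009, 0.075, 0) [366.9 142.2]
150 [(np.int64(288), np.int64(-56)), (np.int64(303), np.int64(41)), (np.int64(304), np.int64(42)), (np.int64(315), np.int64(-36)), (np.int64(326), np.int64(-29)), (np.int64(327), np.int64(-26)), (np.int64(367), np.int64(-33)), (np.int64(386), np.int64(25)), (np.int64(387), np.int64(65)), (np.int64(388), np.int64(35))]
170 [(np.int64(288), np.int64(-24)), (np.int64(289), np.int64(-38)), (np.int64(303), np.int64(22)), (np.int64(304), np.int64(56)), (np.int64(315), np.int64(-27)), (np.int64(316), np.int64(-24)), (np.int64(326), np.int64(-21)), (np.int64(327), np.int64(-38)), (np.int64(334), np.int64(46)), (np.int64(354), np.int64(31)), (np.int64(355), np.int64(-24)), (np.int64(367), np.int64(-33)), (np.int64(385), np.int64(22)), (np.int64(386), np.int64(64)), (np.int64(387), np.int64(45))]
190 [(np.int64(287), np.int64(-54)), (np
[... 699 characters left out ...]
52)), (np.int64(343), np.int64(27)), (np.int64(344), np.int64(-26)), (np.int64(358), np.int64(22)), (np.int64(359), np.int64(-26)), (np.int64(364), np.int64(38)), (np.int64(365), np.int64(31))]
270 [(np.int64(327), np.int64(-51)), (np.int64(355), np.int64(39))]
315 [(np.int64(160), np.int64(29)), (np.int64(193), np.int64(-43)), (np.int64(194), np.int64(-43)), (np.int64(210), np.int64(25))]
320 [(np.int64(138), np.int64(-27)), (np.int64(139), np.int64(-33))]
325 [(np.int64(138), np.int64(-26)), (np.int64(139), np.int64(-32))]
365 [(np.int64(139), np.int64(-47)), (np.int64(140), np.int64(-51))]
375 [(np.int64(141), np.int64(-29)), (np.int64(142), np.int64(-51)), (np.int64(143), np.int64(-68))]
```

The panel is leaning on the pad within about 2 mm of centre and level. On to the valve.

Request:
drive_tool:
  series:
    - [[0.8, 2.3, 0], 9.2]
    - [[0.8, 2.3, 0], 9.2]
    - [[0.9, 2.3, 0], 9.2]
    - [[0.8, 2.3, -1], 9.2]
    - [[0.8, 2.3, -2], 9.2]
    - [[0.9, 2.3, -2], 9.2]
    - [[0.8, 2.3, -2], 9.2]
    - [[0.8, 2.3, -2], 9.2]
    - [[0.8, 2.3, -2], 9.2]
    - [[0.9, 2.3, -1], 9.2]
  hand: 0.4

```text
time: 26.85
ee_pos: [0.5782, 0.3069, 0.2924]
eef_rot: [0.056, 0.998, -0.001, -0.001]
ft_force: [-0.8, 0.1, 0.7]
width: 0.0523
grip_force: 0.0
```

Request:
drive_tool:
  series:
    - [[0, 0, 0], 0]
    - [[0, 0, -1], 0]
    - [[0, 0, -2], 0]
    - [[0, 0, -2], 0]
    - [[0, 0, -2], 0]
    - [[0, 0, -1], 0]
    - [[0, 0, 0], 0]
    - [[0, 0, 0], 0]
    - [[0, 0, 0], 0]
    - [[0, 0, 0], 0]

```text
time: 28.1
ee_pos: [0.5789, 0.3065, 0.215]
eef_rot: [0.058, 0.998, 0.0, 0.0]
ft_force: [0.2, -0.6, 0.5]
width: 0.0522
grip_force: 0.0
```

Run:
```python
from snap import *
c=snap("w12");im=c["color"]
for n,lo,hi,z in(("blue",(105,120,60),(130,255,255),.108),("red",(0,150,100),(6,255,255),.095)):
    m=cv2.inRange(cv2.cvtColor(im,cv2.COLOR_RGB2HSV),lo,hi);k,l,st,ce=cv2.connectedComponentsWithStats(m)
    for i in range(1,k):
        if st[i,4]>60: print(n,st[i],ce[i].round(1),onz(c,ce[i],z))
print(proj(c,[.4963,.317,.115]),proj(c,[.579,.307,.1045]))
t=vision.camera("top");g=cv2.cvtColor(t["color"],cv2.COLOR_RGB2GRAY);np.savez("pics/top12.npz",**t)
```

```text
28.1 [0.5789 0.3065 0.215 ] [5.830e-02 9.983e-01 3.000e-04 3.000e-04] w 0.0522 [ 0.16 -0.6   0.53]
blue [ 311  205   27   77 1942] [323.6 242.9] [0.5763 0.3074 0.108 ]
red [369 156  24  26 346] [380.9 168.8] [0.5268 0.3572 0.095 ]
[324.  132.8] [323.4 244.9]
```

Request:
drive_tool:
  series:
    - [[0, 0.1, -2], 0]
    - [[0, 0, -2], 0]
    - [[0, 0, -2], 0]
    - [[0, 0, -2], 0]
    - [[0, 0, -2], 0]
    - [[0, 0, -1.5], 0]
    - [[0, 0, -0.6], 0]
    - [[0, 0, 0], 0]
    - [[0, 0, 0], 0]
    - [[0, 0, 0], 0]

```text
time: 29.45
ee_pos: [0.579, 0.3077, 0.0943]
eef_rot: [0.058, 0.998, 0.0, 0.0]
ft_force: [-0.3, -0.6, 0.0]
width: 0.0522
grip_force: 0.0
```

Request:
drive_tool:
  series:
    - [[0, 0, 0], 0]
    - [[0, 0, 0], 0]
    - [[0, 0, 0], 0]
    - [[0, 0, 0], 0]
    - [[0, 0, 0], 0]
    - [[0, 0, 0], 0]
    - [[0, 0, 0], 0]
    - [[0, 0, 0], 0]
    - [[0, 0, 0], 0]
    - [[0, 0, 0], 0]
  hand: 1
  newtons: 15

```text
time: 30.7
ee_pos: [0.5788, 0.3082, 0.0936]
eef_rot: [0.058, 0.998, 0.0, 0.0]
ft_force: [2.3, 4.4, -2.5]
width: 0.0208
grip_force: 15.0
```

Run:
```python
from snap import *
c=snap("w13"); s=r.read_state()
P=np.array([.4955,.3172]);p=s["ee_pos"][:2];rad=np.hypot(*(p-P));th=np.arctan2(*(p-P)[::-1]);print(rad,np.degrees(th))
for k in range(0,60,6): a=th+np.radians(k);print(k,np.round(100*(P+rad*np.array([np.cos(a),np.sin(a)])-p),2))
im=c["color"]
for n,lo,hi,z in(("blue",(105,120,60),(130,255,255),.108),("red",(0,150,100),(6,255,255),.095)):
    m=cv2.inRange(cv2.cvtColor(im,cv2.COLOR_RGB2HSV),lo,hi);k,l,st,ce=cv2.connectedComponentsWithStats(m)
    for i in range(1,k):
        if st[i,4]>60: print(n,st[i],ce[i].round(1),onz(c,ce[i],z))
print(proj(c,[*P,.115]))
```

```text
30.7 [0.5788 0.3082 0.0936] [5.810e-02 9.983e-01 5.000e-04 2.000e-04] w 0.0208 [ 2.27  4.39 -2.46]
0.08380148495813242 -6.198255120498128
0 [0. 0.]
6 [0.05 0.88]
12 [0.01 1.75]
18 [-0.13  2.62]
24 [-0.35  3.47]
30 [-0.66  4.29]
36 [-1.06  5.07]
42 [-1.53  5.81]
48 [-2.08  6.49]
54 [-2.7   7.11]
blue [ 298  253   49   73 3404] [322.  290.2] [0.5625 0.3092 0.108 ]
blue [ 299  359   44   24 1002] [320.2 370.1] [0.6019 0.3038 0.108 ]
red [ 400  167   45   47 1115] [422.1 189.7] [0.5266 0.3569 0.095 ]
[322.5 123.1]
```

Request:
drive_tool:
  series:
    - [[0.05, 0.88, 0], 6]
    - [[-0.04, 0.87, 0], 6]
    - [[-0.14, 0.87, 0], 6]
    - [[-0.22, 0.85, 0], 6]
    - [[-0.31, 0.82, 0], 6]
    - [[-0.4, 0.78, 0], 6]
    - [[-0.47, 0.74, 0], 6]
    - [[-0.55, 0.68, 0], 6]
    - [[0, 0, 0], 0]
    - [[0, 0, 0], 0]

```text
time: 32.0
ee_pos: [0.5595, 0.374, 0.0938]
eef_rot: [-0.353, 0.936, 0.001, 0.002]
ft_force: [10.7, 10.5, -9.0]
width: 0.0207
grip_force: 14.9
```

```bash
cat > lev.py <<'E'
from snap import *
c=snap(sys.argv[1]); s=r.read_state();im=c["color"];hs=cv2.cvtColor(im,cv2.COLOR_RGB2HSV)
q=s["eef_rot"];print("F",s["ft_force"].round(1),"yaw y",np.degrees(np.arctan2(q[1]**2-q[0]**2,2*q[0]*q[1])))
P=np.array([.4955,.3172])
for n,lo,hi,z in(("blue",(105,120,60),(130,255,255),.109),("red",(0,150,100),(6,255,255),.095)):
    m=cv2.inRange(hs,lo,hi);k,l,st,ce=cv2.connectedComponentsWithStats(m)
    for i in range(1,k):
        if st[i,4]>30:
            X=onz(c,ce[i],z);v=X[:2]-P;print(n,st[i],ce[i].round(1),X,np.hypot(*v).round(4),np.degrees(np.arctan2(v[1],v[0])).round(2))
g=cv2.cvtColor(im,cv2.COLOR_RGB2GRAY)
print("pivot px",proj(c,[*P,.115]))
E
python3 lev.py w14
python3 - <<'E'
from h import *
c=load("pics/w14.npz");hs=cv2.cvtColor(c["color"],cv2.COLOR_RGB2HSV)
for y in range(100,262,10): print(y,' '.join(f"{h}/{s}/{v}" for h,s,v in hs[y,280:400:8]))
E
```

```text
32.0 [0.5595 0.374  0.0938] [-3.530e-01  9.356e-01  8.000e-04  2.400e-03] w 0.0207 [10.72 10.5  -8.96]
F [10.  10.6 -9.7] yaw y 131.34601032162195
blue [ 298  254   49   72 3364] [322.  290.6] [0.5468 0.3622 0.109 ] 0.0682 41.26
blue [ 299  358   44   25 1043] [320.3 369.7] [0.5769 0.3876 0.109 ] 0.1076 40.86
red [337 225  26  29 652] [349.  238.8] [0.5245 0.3587 0.095 ] 0.0506 55.05
pivot px [322.4 120.2]
100 22/154/162 22/154/171 22/159/148 116/11/162 110/18/169 112/17/168 19/36/158 110/14/167 113/14/166 19/28/155 115/8/200 111/9/199 111/9/200 120/8/200 111/9/195
110 22/159/146 22/159/154 21/115/155 108/15/166 23/151/174 22/71/170 22/122/172 23/153/173 20/60/152 116/11/162 19/26/155 111/9/200 111/9/199 111/9/199 116/9/200
120 22/159/127 22/158/140 111/11/163 113/12/166 21/96/173 22/92/172 22/103/171 21/83/170 22/154/172 111/11/163 22/161/144 17/11/166 116/9/200 111/9/199 115/8/199
130 20/70/109 21/159/122 120/8/156 113/12/168 23/156/170 20/68/166 22/112/169 22/129/168 22/158/166 116/11/166 22/160/153 22/160/139 115/8/195 116/9/200 111/9/199
140 111/9/198 25/21/155 36/12/210 113/12/
[... 1331 characters left out ...]
07 38/14/207 38/14/203 39/12/207 39/12/207 37/11/206
230 39/12/207 39/12/207 39/12/207 38/14/207 116/11/160 116/11/167 116/11/169 165/19/134 1/223/177 1/219/178 2/211/161 37/11/206 37/11/204 116/13/138 116/13/152
240 115/8/195 111/9/197 115/8/194 37/11/205 111/11/161 116/11/167 113/12/168 173/41/130 1/223/176 1/222/176 1/223/174 107/9/192 116/11/170 115/14/112 115/11/138
250 115/8/195 110/8/195 115/8/198 111/9/195 116/11/160 116/11/166 113/12/168 179/130/141 1/222/176 1/224/174 0/167/166 111/9/195 111/9/193 111/9/196 114/11/111
260 111/9/196 107/9/195 111/9/194 108/211/157 108/210/163 108/209/161 108/212/159 108/213/157 109/206/119 115/8/196 116/9/194 115/8/196 111/9/195 114/7/183 17/105/189
```

Request:
drive_tool:
  series:
    - [[-0.26, 0.26, 0], 2.5]
    - [[-0.26, 0.26, 0], 2.5]
    - [[-0.27, 0.25, 0], 2.5]
    - [[-0.27, 0.23, 0], 2.5]
    - [[0, 0, 0], 0]
    - [[0, 0, 0], 0]
    - [[0, 0, 0], 0]
    - [[0, 0, 0], 0]
    - [[0, 0, 0], 0]
    - [[0, 0, 0], 0]

```text
time: 33.3
ee_pos: [0.5492, 0.3843, 0.0939]
eef_rot: [-0.433, 0.901, 0.001, 0.003]
ft_force: [11.8, 11.8, -8.8]
width: 0.0211
grip_force: 14.9
```

```bash
python3 lev.py w15
python3 - <<'E'
from h import *
c=load("pics/w15.npz");hs=cv2.cvtColor(c["color"],cv2.COLOR_RGB2HSV)
for y in (215,222,228,234,240,246,250,254): print(y,' '.join(f"{h}/{s}" for h,s,v in hs[y,290:356:3]))
E
```

```text
33.3 [0.5492 0.3843 0.0939] [-4.332e-01  9.013e-01  8.000e-04  2.900e-03] w 0.0211 [11.75 11.8  -8.83]
F [11.  12.2 -9.9] yaw y 141.33903780895812
blue [ 298  254   49   72 3361] [322.  290.7] [0.5385 0.3705 0.109 ] 0.0685 51.1
blue [ 299  358   44   25 1043] [320.3 369.7] [0.5637 0.4007 0.109 ] 0.1078 50.76
red [305 228   6  25 136] [307.4 239.7] [0.532  0.3518 0.095 ] 0.0503 43.47
red [337 229   6  25 146] [339.5 240.8] [0.5211 0.3613 0.095 ] 0.051 59.86
pivot px [322.9 119.6]
215 39/12 38/14 38/14 38/14 39/13 36/14 36/12 48/8 113/12 116/11 116/11 116/11 116/10 113/12 116/11 113/13 39/13 38/14 38/14 36/13 45/8 38/14
222 36/12 38/14 39/12 36/12 0/0 39/13 39/12 42/8 116/11 116/11 116/11 116/11 113/12 116/11 111/11 116/11 36/13 38/14 38/14 38/14 40/14 38/13
228 38/14 38/14 39/12 37/13 40/14 6/69 2/167 177/54 116/12 116/12 120/9 113/12 116/12 116/12 116/11 116/11 3/111 3/110 33/13 38/14 39/12 39/12
234 38/14 36/12 38/14 39/12 36/12 2/156 1/222 177/64 116/11 111/11 111/11 116/11 116/11 111/11 120/11 116/12 1/220 1/225 16/24 36/12 37/11 36/12
240 116/9 111/9 110/8 113/5 45/5 2/156 1/223 177/59 116/11 116/11 116/11 116/11 113/12 113/12 116/13 120/10 1/220 1/221 33/12 41/10 41/10 60/3
246 111/9 111/9 120/8 110/8 110/8 0/157 1/225 161/20 120/11 116/12 116/11 116/12 113/12 113/12 111/11 138/9 1/226 1/221 125/8 111/9 111/9 111/9
250 111/9 111/9 110/8 116/9 110/8 0/156 1/220 160/16 116/11 116/11 113/12 116/12 116/11 116/12 116/11 150/9 1/223 1/221 120/5 115/8 110/8 111/9
254 111/9 111/9 110/8 115/8 113/10 168/61 119/135 112/61 111/27 112/24 112/24 114/22 113/20 114/16 117/18 118/24 161/148 179/191 111/9 115/8 120/8 111/9
```

The red clip shows evenly on both sides of the lever (136 and 146 px), so they are in line. Letting go.

Request:
drive_tool:
  series:
    - [[0, 0, 0], 0]
    - [[0, 0, 0], 0]
    - [[0, 0, 0], 0]
    - [[0, 0, 0], 0]
    - [[0, 0, 1], 0]
    - [[0, 0, 2], 0]
    - [[0, 0, 3], 0]
    - [[0, 0, 3], 0]
    - [[0, 0, 3], 0]
    - [[0, 0, 2], 0]
  hand: 0.4

```text
time: 34.6
ee_pos: [0.5478, 0.3826, 0.2373]
eef_rot: [-0.433, 0.901, 0.0, 0.002]
ft_force: [-0.5, -0.0, 0.2]
width: 0.0523
grip_force: 0.0
```

```bash
python3 lev.py w16
python3 - <<'E'
from h import *; from bench import vision
c=vision.camera("top");np.savez("pics/top16.npz",**c)
a=np.radians(-8.7);X=np.array([np.cos(a)*np.cos(.2618),np.sin(a)*np.cos(.2618),np.sin(.2618)]);Y=np.array([-np.sin(a),np.cos(a),0]);Z=np.cross(X,Y)
P=lambda n,y,z:np.array([.549,.069,.065])+n*X+y*Y+z*Z
for n in((.009,.08,.23),(.009,-.08,.23),(0,.08,.23),(.009,.08,0),(.009,-.08,0),(.036,.075,0),(.036,-.075,0)):print(n,proj(c,P(*n)))
g=cv2.cvtColor(c["color"],cv2.COLOR_RGB2GRAY)
for y in range(212,258,3): print(y,' '.join(f"{v:3d}" for v in g[y,190:290:3]))
E
```

```text
34.6 [0.5478 0.3826 0.2373] [-4.329e-01  9.014e-01  4.000e-04  1.600e-03] w 0.0523 [-0.52 -0.02  0.18]
F [0.2 0.5 2. ] yaw y 141.30444102750346
blue [ 310  203   25   72 1658] [321.5 238.4] [0.5477 0.3814 0.109 ] 0.0827 50.89
red [330 191   3  12  33] [331.1 196.3] [0.5209 0.3609 0.095 ] 0.0505 59.83
pivot px [322.2 133.6]
(0.009, 0.08, 0.23) [185.1 250. ]
(0.009, -0.08, 0.23) [258.6 261.8]
(0, 0.08, 0.23) [184.6 254. ]
(0.009, 0.08, 0) [206.4 230.3]
(0.009, -0.08, 0) [269.3 240.4]
(0.036, 0.075, 0) [209.7 220.1]
(0.036, -0.075, 0) [268.9 229.6]
212  89  88  89  90  89  88  89  89  89  89  89  90  90  90  90  90  91  91  91  93  92  92  93  93  93  94  94  93  94  93  93  94  95  95
215  90  88  90  89  89  91  90  90  90  90  89  87  88  88  88  87  88  87  85  85  85  86  86  87  87  86  86  86  87  86  89  87  88  88
218 116 111 102  95  92  87  88  87  89  89  88  92  89  91  91  90  91  92  91  91  90  90  89  89  89  89  86  85  85  87  85  84  83  84
221 124 124 124 124 123 121 108  40  51  62  72  81  86  89  90  90  90  87  87  87  86  88  88  88  87  89  89  90  91  90  90 
[... 991 characters left out ...]

245 108  49  41  43  41  40  40  39  40  39  41  41  44  42  43  41  39  41  41  38  40  40  38  41  39  41  91 124  95  91  91  93  94  92
248  49  38  58  64  66  63  58  55  47  42  44  45  44  44  43  44  42  41  42  43  44  42  40  38  40  55 119 123  88  90  93  94  94  94
251  72  59  56  48  44  47  54  52  49  40  40  44  46  45  45  45  43  48  49  53  50  50  49  40  41  90 124 119  84  85  87  88  91  91
254  93  86  87  83  82  77  75  67  57  54  46  43  42  40  38  40  42  41  39  38  40  38  42  38  55 119 126 114  83  86  88  91  92  91
257 126 125 124 118 116 105  99  86  83  83  82  82  76  74  63  56  49  43  41  40  41  42  39  41  91 125 126 112  86  90  89  90  91  91
```

Run:
```python
from h import *
c=load("pics/w16.npz");m=cv2.inRange(cv2.cvtColor(c["color"],cv2.COLOR_RGB2HSV),(0,110,90),(8,255,255));k,l,st,ce=cv2.connectedComponentsWithStats(m)
print([(st[i].tolist(),ce[i].round(1)) for i in range(1,k) if st[i,4]>5])
```

```text
[([313, 191, 3, 11, 31], array([314. , 195.7])), ([330, 191, 3, 12, 34], array([331. , 196.2]))]
```

Still evenly split (31 and 34 px), so I'm handing in.

```bash
python3 -c "
from bench import r
print(r.close_job())"
```

```text
the job is handed in; nothing more can be done
None
```

The job is handed in at about 35 s of the 64 s allowed: the tall panel stands on the easel ledge against the pad, about 2 mm off centre, and the valve lever is in line over the red clip and released; the two shorter panels were still leaning when last seen after the lift, and I never reached near the hammer or tub, though I took no final picture of them.

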